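Park the model trailer and unhitch it

ROBOT

A 6-joint arm with a two-finger parallel gripper is mounted at the origin on the work surface. World frame = base frame: x ahead of the robot, y to its left, z up, the work surface at z = 0. Lengths are in m, angles in rad, forces in N, time in s.
With the tool pointing down it reaches from about 0.35 to 0.775 m from the base axis. Payload 7.3 kg.
Tool frame: the origin (TCP) lies midway between the tips of the shut fingers; the grasp point (between the pads) lies 19 mm behind it; z points along the fingers, y is the direction in which the jaws open and shut (so a half turn about z gives the same grasp; the last joint's range is limited). The gripper opens to 92 mm and grips with 3 to 60 N. Pads are 19 mm wide; open, the fingers measure 130 mm over their backs; the gripper's body (75 mm by 190 mm) begins 47 mm behind the grasp point.
Start: joints at [1.149, 0.342, 1.524, -0, 1.275, -0.146], TCP at [0.143, 0.505, 0.227] pointing down, gripper open.
Joint ranges: [-2.53, 2.53], [-0.77, 2.02], [0.04, 2.7], [-1, 4.14], [0.28, 2.66], [-3.11, 3.11]. Speed limits (rad/s): [2.57, 2.57, 3.14, 3.14, 3.14, 3.14].

INTERFACE

Orientations are given as [roll, pitch, yaw] about the fixed x, y, z axes, in that order (R = Rz(yaw) Ry(pitch) Rx(roll)).
In Python, from cell import robot gives the robot as it stands.
- The arm moves only by the tool step_arm, never from a script. Its argument "moves" is a list that holds one entry, the list of rows, each a list of 4 numbers: the shift along the tool's x, y, z in m, then the turn about the tool's z in rad. In form: [[[dx, dy, dz, roll], ...]]. A call has 1 to 8 rows; each row shifts and turns the commanded pose from where the row before left it, along the tool's axes as they then stand; what a row does not reach is not made up. A row lasts 1/12 s, in which the tool goes at most 41.7 mm and 7.16 degrees, less where a joint would pass 70% of its speed; a pose out of reach is approached as far as the arm can. A call with a gripper value outside its range is refused whole. "hand" is the opening, from 0 (shut) to 1 (fully open), set as the call begins (left out, the last holds). The fingers move at their own pace and stop on an object; "force" is the grip in N (left out, the last holds). Time passes only in rows, so rows that do not move let the fingers close. It gives the time, the measured TCP pose, the force and the opening at its end, in the units of the state.
- robot.observe(): the state, without advancing time (a new reading comes with each control period).
- robot.read_camera(name): name is "scene" or "top" or "wrist"; returns a dict with "frame" (400x640x3 uint8, red, green, blue), "fovy" (degrees; the focal length in pixels is half the picture's height over the tangent of half this angle, whatever the lens; pixels are square), "cx", "cy" (the principal point, pixels), "k1" (the pictures are not rectified: a ray, as slopes to the right and down, at radius r is drawn at 1 + k1 r^2 times it, then the intrinsics apply), "R" (3x3) and "t" (3): a world point X has camera coordinates R X + t. Camera axes: x right, y down, z forward; pixel columns grow to the right and rows downward; lengths in m; the calibration is good to about 2 mm. A picture is of the moment at which its call begins. There is no depth.
- robot.hand_in(): hands the job in, once; it reports no verdict.
The state is a dict: "time": time; "qpos": joint angles; "qvel": joint speeds; "joint_efforts": joint torques, N m; "tool_pos": TCP position; "tool_rot": TCP orientation; "contact_force": force on the tool from outside, world axes, zero at the start; "torque": the same for the moment, N m; "opening": finger opening in m.
Only numpy, scipy, OpenCV 4.12 (cv2) and the standard library are available. Lean on these libraries where they do the work, as an engineer would, in place of code of your own. Each camera call takes 0.05 s, during which the arm holds its last target.

TASK

Park the trailer of the model truck and unhitch it: first take the steel parking pin out of the rack, stand it fully home in the bore of the parking block on the trailer, and let go of it. Then pull the hitch latch (the upright tab beside the coupler) sideways against its spring until it clears the ball, lift the tongue a good 8 cm off the ball, and finish while still holding it raised and still. Do not force the tongue up with the latch closed, and leave the other things on the bench where they are.

Things in the scene. Friction and masses are not known exactly. Their poses are not given: they have to be found in the camera images.
- pin: Parking pin, loose, plain steel, 90 mm, about 120 g: round shank 14 mm diameter and 62 mm long, then a round head 22 mm diameter, 28 mm tall, with two dark grooves. Stands in one of three holes (28 mm deep, floor 8 mm above the bench) of the rack; which one varies. The nut drivers beside it, 44 mm away, are taller (128 mm) with slim waisted handles. Origin at the centre of its foot, z up.
- pin_head (a point): Centre of the pin's round head, where it is grasped: 76 mm above the pin's foot, 14 mm below its top.
- rack: Pin rack (fixed, place varies): aluminium block 50 x 136 x 36 mm, origin at the centre of its underside; y along the 136 mm length (the row of holes), x across. Fingers closing along its x keep clear of the neighbours.
- bore (a point): Centre of the mouth of the bore in the parking block, a dark steel block 40 x 40 mm, 50 mm tall, on the bench at the trailer's near front corner. Bore 16 mm wide with a 2 mm chamfer, 40 mm deep, straight down (z up). With the pin fully home its foot is 40 mm below this point, its head's centre 36 mm above.
- rig: The coupled truck and trailer (fixed, place and turn vary). Origin on the bench below the hitch ball; y points along the tongue from the ball to the trailer, x sideways, away from the robot, z up. The truck lies at -y (to 420 mm), the trailer at +y. Truck wheels are 82 mm tall; nothing on the rig but the latch tab stands above 110 mm.
- ball (a point): Centre of the 26 mm steel hitch ball, 81 mm above the bench; below it is a flange 28 mm across, under which the latch bolt locks.
- coupler (a point): Centre of the top face of the coupler on the tongue's end: a steel housing 50 x 58 mm over the ball, its top 105 mm above the bench when coupled. It moves with the tongue; it lies 250 mm from the hinge and 20 mm above it.
- latch_tab (a point): Grasp point on the latch's upright steel tab beside the coupler, on the robot's side (rig -x): 12 mm thick (rig x), 24 mm wide (rig y), top 15 mm above this point. When coupled the point is 135 mm above the bench, 30 mm above the coupler's top, and from the tongue's hinge 250 mm along rig -y and 50 mm up. Moves with latch and tongue, leaning as the tongue rises.
- latch (a joint): Travel of the latch, m: 0 closed, grows as the tab is pulled along rig -x (towards the robot, away from the coupler), end stop at 0.018. Its bolt clears the ball's flange at 0.008. The spring pushes back with 4 N at 0 to 11 N at the stop and shuts it when let go.
- tongue (a joint): Rise of the tongue, rad: 0 coupled, grows as the coupler is lifted, stop at 0.6. The hinge lies across the tongue (along rig x), 250 mm from the ball towards rig +y, 85 mm above the bench. 0.32 rad lifts the coupler 80 mm. It turns freely and falls when let go; the lift at the coupler takes about 3 N.
- driver_a: Bystander: nut driver, 128 mm, standing in the rack. Leave alone; origin at its underside.
- driver_b: Bystander: the other nut driver, alike. Leave alone; origin at its underside.
- battery: Bystander: flat battery pack 46 x 138 x 26 mm on the robot's side of the tongue. Leave alone; origin at its underside.
- shock: Bystander: small shock absorber lying on the bench, 22 mm thick, 90 mm long. Leave alone; origin at its underside.
- spare_tyre: Bystander: wheel lying flat beyond the tongue, 78 mm diameter, 36 mm tall. Leave alone; origin at its underside.
- screw_tray: Bystander: low steel tray 70 x 100 x 22 mm beyond the coupler. Leave alone; origin at its underside.
- spray: Bystander: spray can, 52 mm diameter, 120 mm tall, beyond the tongue. Leave alone; origin at its underside.
Not all that is in view belongs to the job. What is shaped like the pin but blue is not meant.

How it is judged:
By the outcome, as a careful person would: the job done as asked, in the order asked, and still so for the second after the job is handed in, while the arm keeps its last pose, push and grip.
It also fails if it takes over 64 s, if anything falls off the work surface, if the arm or the gripper's body presses on something with over 40 N, if the wrist force passes 120 N, or if a joint passes its speed limit or range.

## Working session

There is one attempt and no reset: what is moved stays moved. The work goes in short steps, Python scripts to look and compute and a tool call to move; the robot and the scene stay as the last step left them, time stands still between calls to the robot, and variables do not carry over. Pictures are saved under pics/ and viewed, and the job is handed in when it is done.

Besides the shell and the picture viewer there is one more tool, called after ">>>" by a JSON object that holds its "fn" and its "kwargs". step_arm: Moves the arm, as the interface text tells. Its arguments: {"type":"object","properties":{"moves":{"type":"array","items":{"type":"array","items":{"type":"array","items":{"type":"number"}}}},"hand":{"type":"number"},"force":{"type":"number"}},"required":["moves"]}

```bash
ls; mkdir -p pics; cat > h.py <<'E'
import numpy as np, cv2
from cell import robot
def cam(n,save=None):
    c=robot.read_camera(n)
    if save: cv2.imwrite('pics/'+save+'.png',c['frame'][:,:,::-1])
    return c
def K(c):
    f=c['frame'].shape[0]/2/np.tan(np.radians(c['fovy'])/2)
    return np.array([[f,0,c['cx']],[0,f,c['cy']],[0,0,1.]])
def D(c): return np.array([c['k1'],0,0,0,0.])
def ray(c,uv):
    p=cv2.undistortPoints(np.array([[uv]],float),K(c),D(c))[0,0]
    R=np.array(c['R']);t=np.array(c['t'])
    return -R.T@t, R.T@np.array([p[0],p[1],1])
def onz(c,uv,z):
    o,d=ray(c,uv); return o+d*(z-o[2])/d[2]
def tri(l):
    A=np.zeros((3,3));b=np.zeros(3)
    for c,uv in l:
        o,d=ray(c,uv);d=d/np.linalg.norm(d);P=np.eye(3)-np.outer(d,d);A+=P;b+=P@o
    X=np.linalg.solve(A,b)
    return X,[np.linalg.norm(proj(c,X)-uv) for c,uv in l]
def proj(c,X):
    R=np.array(c['R']);t=np.array(c['t'])
    return cv2.projectPoints(np.array([X],float),cv2.Rodrigues(R)[0],t,K(c),D(c))[0][0,0]
E
python3 - <<'E'
from h import *
for n in('scene','top','wrist'):
    c=cam(n,n+'0'); print(n,c['fovy'],c['cx'],c['cy'],c['k1'],-np.array(c['R']).T@c['t'])
    cv2.imwrite(f'pics/{n}0.png',cv2.resize(c['frame'][:,:,::-1],(800,500),interpolation=cv2.INTER_CUBIC))
s=robot.observe();print(s)
E
```

```text
pics
scene 57.891850110846704 319.99792261743966 198.67877568210696 -0.0436852921368139 [ 0.8549957  -0.42700568  0.68295355]
top 44.000016816266466 327.36275356682864 200.6964717764426 -0.11419851517797916 [ 0.53187904 -0.04941506  1.30983066]
wrist 70.42543379316588 322.47569977193166 197.71386547007978 -0.030080595154291557 [0.06529172 0.52788072 0.38441512]
{'time': 0.15, 'qpos': array([ 1.14896314e+00,  3.42535190e-01,  1.52476451e+00,  1.63661981e-05,
        1.27541076e+00, -1.46009944e-01]), 'qvel': array([ 0.00153448, -0.00057329, -0.00212839,  0.00121682, -0.00016281,
       -0.00047183]), 'joint_efforts': array([ 1.04452538e-03, -4.31474090e+01, -2.44347793e+01,  7.16240751e-02,
        5.38425101e-02, -4.19739354e-05]), 'tool_pos': array([0.14283558, 0.50489156, 0.22623043]), 'tool_rot': array([-3.14048902e+00, -1.78117194e-04,  2.86576454e+00]), 'contact_force': array([-0.77443115, -0.06414343,  0.25349697]), 'torque': array([ 0.0217406 ,  0.04893131, -0.00242777]), 'opening': 0.091510658010974}
```

View pics/scene0.png

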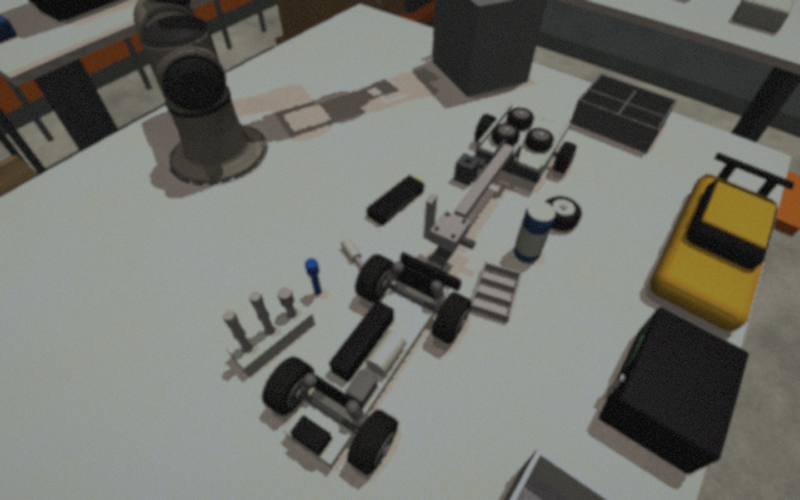

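View pics/top0.png

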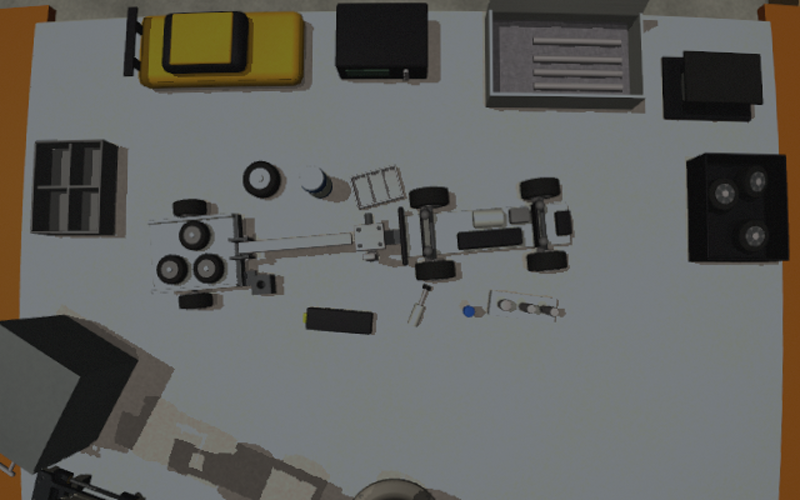

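View pics/wrist0.png

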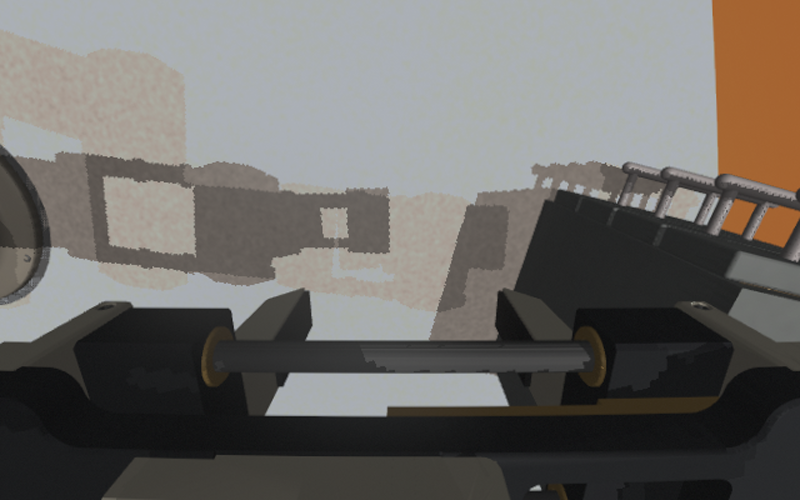

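The scene view shows the short pin as the last in the rack at (287,300), with two taller drivers beside it. In the top view it is the left end of the rack at (506,305). The parking block is near (262,284) and the coupler near (370,236). Next I'll zoom in.

```bash
python3 - <<'E'
from h import *
t=cam('top');s=cam('scene')
np.save('pics/t.npy',t['frame'])
def crop(c,x,y,w,h,f,n):
    im=c['frame'][y:y+h,x:x+w,::-1]; im=cv2.convertScaleAbs(im,alpha=1.5)
    cv2.imwrite(f'pics/{n}.png',cv2.resize(im,None,fx=f,fy=f,interpolation=cv2.INTER_CUBIC))
crop(t,170,150,150,110,5,'ta')
crop(t,310,210,150,60,5,'tb')
crop(s,330,70,140,140,4,'sa')
crop(s,170,200,100,110,5,'sb')
E
```

```text
(no output)
```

View pics/ta.png

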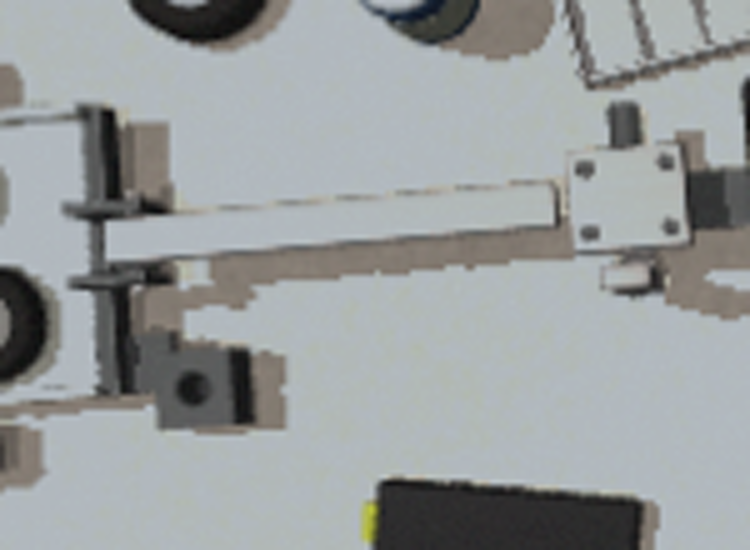

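View pics/tb.png

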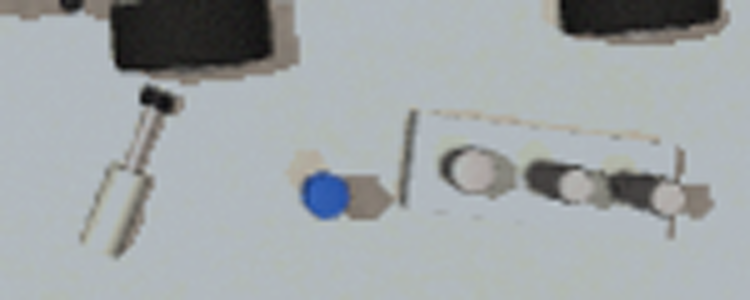

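View pics/sa.png

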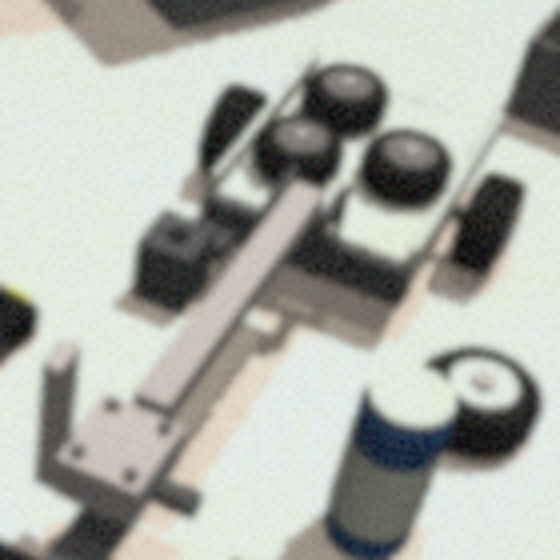

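View pics/sb.png

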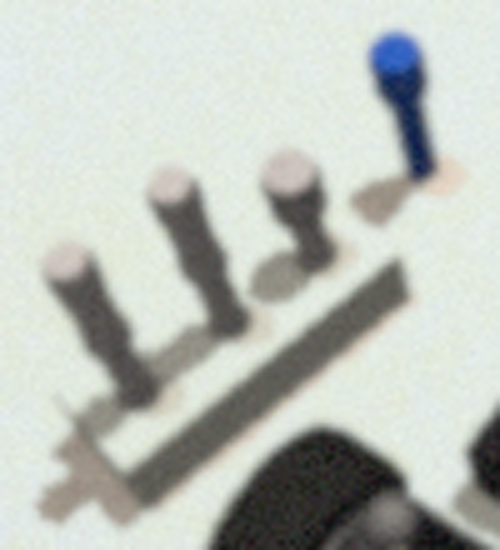

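```bash
cat > m.py <<'E'
from h import *
t=cam('top');s=cam('scene')
f=lambda x,y,k,ox,oy:np.array([(x+.5)/k-.5+ox,(y+.5)/k-.5+oy])
T=lambda x,y:f(x,y,5,170,150); TB=lambda x,y:f(x,y,5,310,210)
SA=lambda x,y:f(x,y,4,330,70); SB=lambda x,y:f(x,y,5,170,200)
print('pin',onz(t,TB(474,171),.098),onz(s,SB(290,172),.098),tri([(t,TB(474,171)),(s,SB(290,172))]))
print('d1',tri([(t,TB(577,185)),(s,SB(172,187))]))
print('d2',tri([(t,TB(669,198)),(s,SB(70,262))]))
print('bore',onz(t,T(194,389),.05), onz(s,SA(180,234),.05))
h=[onz(t,T(*p),.105) for p in((585,169),(667,161),(589,232),(670,226))]
print('coupler',np.mean(h,0)); 
hs=[onz(s,SA(*p),.105) for p in((112,405),(166,428),(76,453),(130,475))]
print('coupler s',np.mean(hs,0))
print('tab', onz(t,T(632,277),.15), onz(s,SA(66,355),.15))
# tongue centreline on z~.105
a=onz(t,T(107,242),.1);b=onz(t,T(555,204),.1);print('tongue',a,b,np.degrees(np.arctan2(*(a-b)[1::-1])))
for y in [(h[0]-h[1]),(h[2]-h[3])]: print(np.degrees(np.arctan2(y[1],y[0])))
E
python3 m.py
```

```text
pin [ 0.48245579 -0.2200682   0.098     ] [ 0.48048033 -0.22030614  0.098     ] (array([ 0.48207079, -0.22038989,  0.09968624]), [np.float64(0.2947367724363093), np.float64(0.3795050235978404)])
d1 (array([ 0.47720919, -0.26409853,  0.13767312]), [np.float64(0.33118484077744353), np.float64(0.44952475736191805)])
d2 (array([ 0.47162738, -0.30749247,  0.13734599]), [np.float64(0.015514894560558452), np.float64(0.02197335971183628)])
bore [0.5181371  0.27489434 0.05      ] [0.51658508 0.27716283 0.05      ]
coupler [0.61444436 0.04785722 0.105     ]
coupler s [0.61037226 0.04894868 0.105     ]
tab [0.57371388 0.04182003 0.15      ] [0.57359994 0.04512557 0.15      ]
tongue [0.5910193  0.30719424 0.1       ] [0.61112038 0.08401508 0.1       ] 95.1465752131066
95.89900561268023
94.59931282154476
```

>>> {"fn": "step_arm", "kwargs": {"moves": [[[0,0,0,0.118],[0,0,0,0.118],[0,0,0,0.118],[0,0,0,0.118],[0,0,0,0.118],[0,0,0,0.118],[0,0,0,0.118],[0,0,0,0.118]]], "hand": 0.75}}

```text
time: 1.02
tool_pos: [0.1429, 0.5052, 0.2267]
tool_rot: [-3.142, 0.0, 1.916]
contact_force: [0.2, 0.1, 0.2]
opening: 0.0689
```

>>> {"fn": "step_arm", "kwargs": {"moves": [[[0,0,0,0.118],[0,0,0,0.118],[0,0,0,0.118],[0,0,0,0.118],[0,0,0,0]]]}}

```text
time: 1.43
tool_pos: [0.1429, 0.5052, 0.2267]
tool_rot: [3.142, -0.0, 1.446]
contact_force: [-0.7, 0.2, -0.2]
opening: 0.0689
```

```bash
cat > d.py <<'E'
import sys
from h import *
from scipy.spatial.transform import Rotation as Ro
s=robot.observe();R=Ro.from_euler('xyz',s['tool_rot']).as_matrix();p=s['tool_pos']
print('t',round(s['time'],2),'p',p.round(4),'yaw',np.degrees(s['tool_rot']).round(2),'F',s['contact_force'].round(1),'T',s['torque'].round(2),'open',round(s['opening'],4))
a=list(map(float,sys.argv[1:]))
for i in range(0,len(a),3):
    q=np.array(a[i:i+3]);print('to',q,'tool shift',(R.T@(q-p)).round(4));p=q
E
python3 d.py 0.45 0.15 0.227 0.482 -0.220 0.22
```

```text
t 1.43 p [0.1429 0.5052 0.2267] yaw [180.    -0.    82.83] F [-0.7  0.2 -0.2] T [-0.08  0.1   0.1 ] open 0.0689
to [0.45  0.15  0.227] tool shift [-3.141e-01  3.490e-01 -3.000e-04]
to [ 0.482 -0.22   0.22 ] tool shift [-0.3631  0.0779  0.007 ]
```

>>> {"fn": "step_arm", "kwargs": {"moves": [[[-0.026,0.029,0,0],[-0.026,0.029,0,0],[-0.026,0.029,0,0],[-0.026,0.029,0,0],[-0.026,0.029,0,0],[-0.026,0.029,0,0],[-0.026,0.029,0,0],[-0.026,0.029,0,0]]]}}

```text
time: 2.1
tool_pos: [0.349, 0.2691, 0.227]
tool_rot: [3.141, -0.0, 1.454]
contact_force: [0.0, 0.3, 0.1]
opening: 0.0685
```

>>> {"fn": "step_arm", "kwargs": {"moves": [[[-0.026,0.029,0,0],[-0.026,0.029,0,0],[-0.026,0.029,0,0],[-0.026,0.029,0,0],[-0.035,0.008,0,0],[-0.035,0.008,0,0],[-0.035,0.008,0,0],[-0.035,0.008,0,0]]]}}

```text
time: 2.77
tool_pos: [0.4655, 0.0089, 0.2267]
tool_rot: [3.142, -0.0, 1.454]
contact_force: [0.6, 0.1, -0.1]
opening: 0.069
```

>>> {"fn": "step_arm", "kwargs": {"moves": [[[-0.035,0.008,0,0],[-0.035,0.008,0,0],[-0.035,0.008,0,0],[0,0,0,0],[0,0,0,0]]]}}

```text
time: 3.18
tool_pos: [0.4767, -0.0981, 0.2265]
tool_rot: [-3.141, -0.0, 1.449]
contact_force: [-0.6, 0.4, -0.1]
opening: 0.0689
```

```bash
python3 - <<'E'
from h import *
cv2.imwrite('pics/w1.png',cv2.convertScaleAbs(cam('wrist')['frame'][:,:,::-1],alpha=1.5))
E
python3 d.py .482 -.22 .22
```

```text
t 3.23 p [ 0.4766 -0.0968  0.2265] yaw [-1.7997e+02 -4.0000e-02  8.3110e+01] F [-0.3  0.2 -0.7] T [-0.13  0.07  0.04] open 0.0688
to [ 0.482 -0.22   0.22 ] tool shift [-0.1217  0.0202  0.0064]
```

View pics/w1.png

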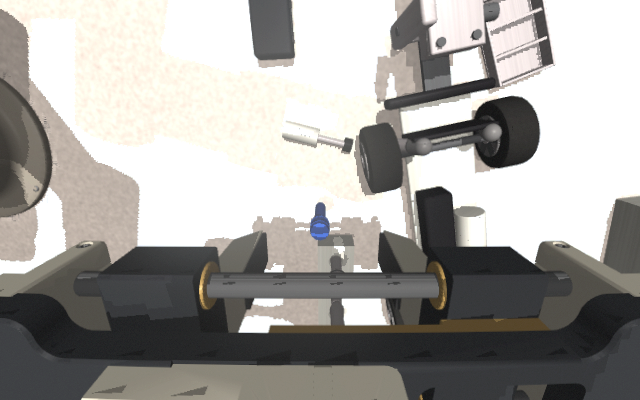

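>>> {"fn": "step_arm", "kwargs": {"moves": [[[-0.03,0.005,0,0],[-0.03,0.005,0,0],[-0.03,0.005,0,0],[-0.032,0.005,0,0],[0,0,0,0],[0,0,0,0]]]}}

```text
time: 3.73
tool_pos: [0.4819, -0.2196, 0.2264]
tool_rot: [-3.141, -0.001, 1.451]
contact_force: [-0.4, 0.9, 1.2]
opening: 0.069
```

```bash
python3 - <<'E'
from h import *
cv2.imwrite('pics/w2.png',cv2.convertScaleAbs(cam('wrist')['frame'][:,:,::-1],alpha=1.5))
s=cam('scene');cv2.imwrite('pics/s2.png',cv2.resize(s['frame'][180:340,130:330,::-1],None,fx=4,fy=3.75,interpolation=cv2.INTER_CUBIC))
E
python3 d.py .482 -.22 .22
```

```text
t 3.83 p [ 0.4819 -0.2182  0.2266] yaw [-1.7997e+02 -6.0000e-02  8.3200e+01] F [-0.8  0.7  0.2] T [-0.09  0.09  0.  ] open 0.0687
to [ 0.482 -0.22   0.22 ] tool shift [-0.0018  0.0003  0.0066]
```

View pics/w2.png

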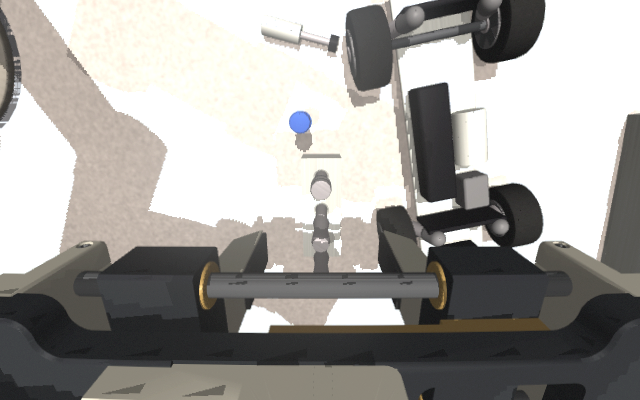

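View pics/s2.png

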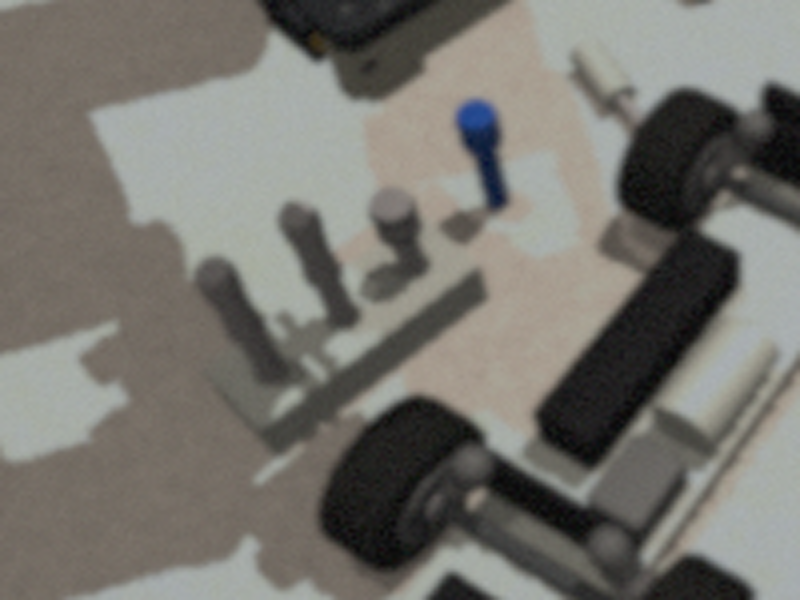

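```bash
python3 - <<'E'
from h import *
w=cam('wrist')
print(onz(w,(321,187.5),.098))
E
python3 d.py .482 -.22 .076
```

```text
[ 0.48087443 -0.21424479  0.098     ]
t 3.88 p [ 0.482  -0.2181  0.2267] yaw [-1.7998e+02 -4.0000e-02  8.3220e+01] F [0.  1.1 0.1] T [-0.1   0.09 -0.03] open 0.069
to [ 0.482 -0.22   0.076] tool shift [-0.002   0.0003  0.1507]
```

```bash
python3 - <<'E'
from h import *
w=cam('wrist')
im=w['frame'][160:280,270:370,::-1]
cv2.imwrite('pics/w3.png',cv2.resize(im,None,fx=5,fy=5,interpolation=cv2.INTER_CUBIC))
print(proj(w,[.482,-.22,.098]),proj(w,[.477,-.264,.136]),proj(w,[.4716,-.3075,.136]))
E
```

```text
[322.65319532 192.65017405] [322.94237973 247.21778779] [322.74749872 285.86182346]
```

View pics/w3.png

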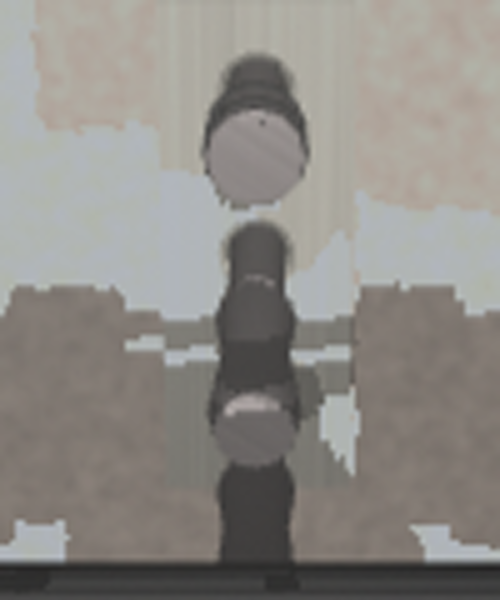

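>>> {"fn": "step_arm", "kwargs": {"moves": [[[-0.001,-0.0005,0.03,0],[0,0,0.03,0],[0,0,0.03,0],[0,0,0.025,0],[0,0,0.02,0],[0,0,0.015,0],[0,0,0,0],[0,0,0,0]]], "hand": 0.5}}

```text
time: 4.6
tool_pos: [0.4812, -0.2198, 0.0766]
tool_rot: [-3.14, -0.001, 1.451]
contact_force: [-0.3, -1.0, 0.5]
opening: 0.0461
```

```bash
python3 - <<'E'
from h import *
w=cam('wrist')
cv2.imwrite('pics/w4.png',cv2.convertScaleAbs(w['frame'][:,:,::-1],alpha=1.5))
E
python3 d.py
```

```text
t 4.65 p [ 0.4818 -0.2204  0.0775] yaw [1.7995e+02 1.0000e-02 8.3140e+01] F [-0.4 -0.4  0.3] T [-0.05  0.06 -0.02] open 0.0456
```

View pics/w4.png

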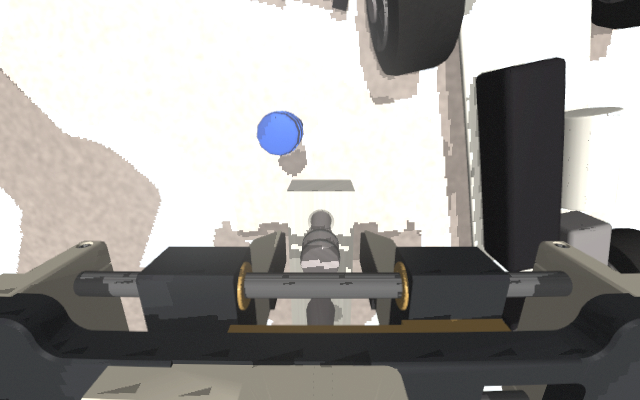

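The pin head at (320,252) is centred between the fingers, so I'll close on it.

>>> {"fn": "step_arm", "kwargs": {"moves": [[[0,0,0,0],[0,0,0,0],[0,0,0,0],[0,0,0,0],[0,0,0,0],[0,0,0,0]]], "hand": 0, "force": 35}}

```text
time: 5.15
tool_pos: [0.4813, -0.2211, 0.0772]
tool_rot: [3.141, 0.0, 1.45]
contact_force: [-1.2, 0.5, 4.7]
opening: 0.0213
```

>>> {"fn": "step_arm", "kwargs": {"moves": [[[0,0,-0.01,0],[0,0,-0.02,0],[0,0,-0.025,0],[0,0,-0.025,0],[0,0,-0.03,0],[0,0,-0.02,0],[0,0,0,0],[0,0,0,0]]]}}

```text
time: 5.82
tool_pos: [0.4816, -0.2211, 0.2077]
tool_rot: [3.139, 0.001, 1.45]
contact_force: [-0.2, -0.0, -2.2]
opening: 0.021
```

```bash
python3 - <<'E'
from h import *
w=cam('wrist')
cv2.imwrite('pics/w5.png',cv2.convertScaleAbs(w['frame'][:,:,::-1],alpha=1.5))
s=cam('scene');cv2.imwrite('pics/s5.png',cv2.resize(s['frame'][140:300,130:330,::-1],None,fx=4,fy=3.75,interpolation=cv2.INTER_CUBIC))
E
python3 d.py
```

```text
t 5.92 p [ 0.4806 -0.2205  0.2056] yaw [-1.7988e+02 -6.0000e-02  8.3060e+01] F [ 0.4  0.3 -1. ] T [-0.11  0.08  0.05] open 0.0212
```

View pics/w5.png

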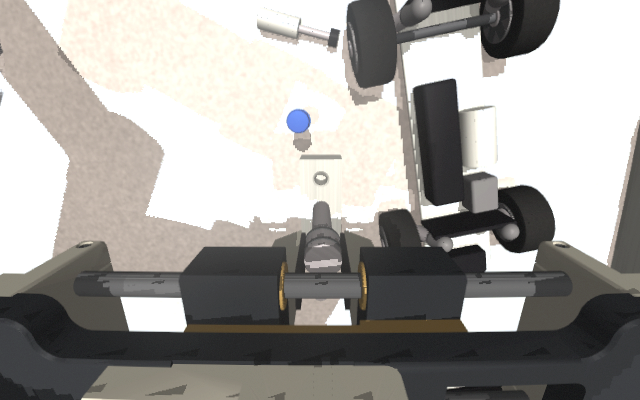

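View pics/s5.png

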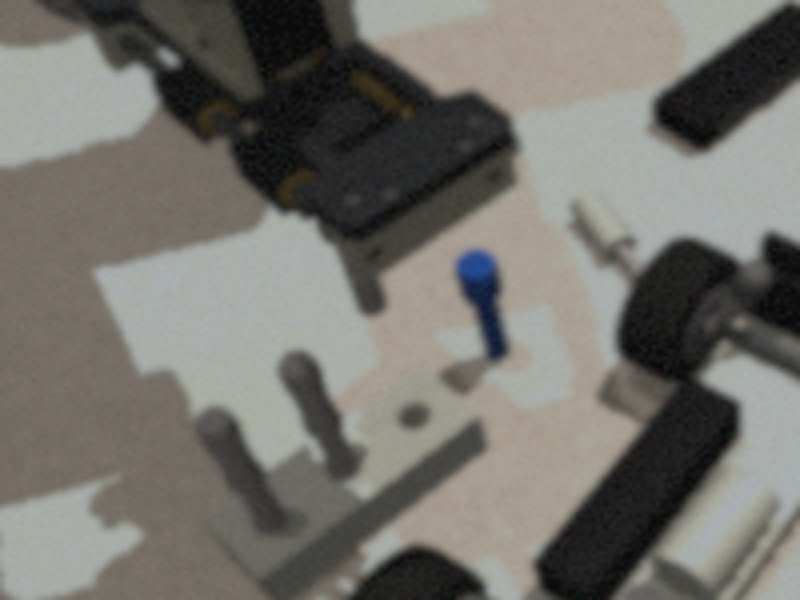

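>>> {"fn": "step_arm", "kwargs": {"moves": [[[0.02,-0.001,0,0],[0.035,-0.0017,0,0],[0.035,-0.0017,0,0],[0.035,-0.0017,0,0],[0.035,-0.0017,0,0],[0.035,-0.0017,0,0],[0.035,-0.0017,0,0],[0.035,-0.0017,0,0]]]}}

```text
time: 6.58
tool_pos: [0.4994, 0.0454, 0.2051]
tool_rot: [-3.138, 0.0, 1.45]
contact_force: [0.9, -0.3, -1.1]
opening: 0.0209
```

>>> {"fn": "step_arm", "kwargs": {"moves": [[[0.035,-0.0017,0,0],[0.035,-0.0017,0,0],[0.035,-0.0017,0,0],[0.035,-0.0017,0,0],[0.032,-0.0017,0,0],[0.03,-0.0017,0,0],[0,0,0,0],[0,0,0,0]]]}}

```text
time: 7.25
tool_pos: [0.5136, 0.2464, 0.2047]
tool_rot: [-3.138, 0.002, 1.453]
contact_force: [0.0, -0.9, -1.3]
opening: 0.0211
```

```bash
python3 - <<'E'
from h import *
w=cam('wrist')
cv2.imwrite('pics/w6.png',cv2.convertScaleAbs(w['frame'][:,:,::-1],alpha=1.5))
print(proj(w,[.5175,.276,.05]))
E
python3 d.py .5175 .276 .15
```

```text
[323.17007601 158.39056488]
t 7.3 p [0.5138 0.2453 0.205 ] yaw [-1.7983e+02  1.0000e-01  8.3140e+01] F [-0.3  0.5 -1.6] T [-0.16  0.08 -0.05] open 0.0212
to [0.5175 0.276  0.15  ] tool shift [0.031  0.0001 0.0549]
```

View pics/w6.png

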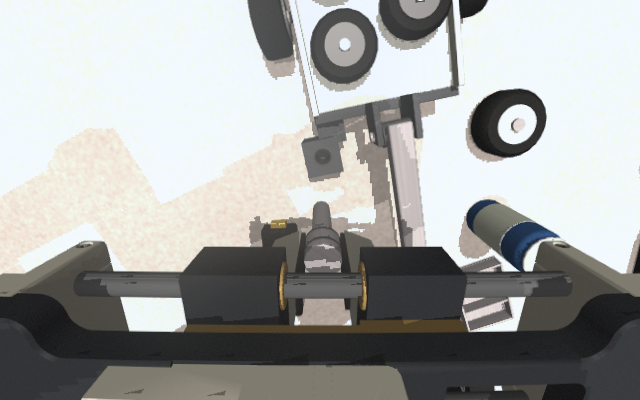

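>>> {"fn": "step_arm", "kwargs": {"moves": [[[0.015,0,0.02,0],[0.016,0,0.02,0],[0,0,0.015,0],[0,0,0.012,0],[0,0,0,0],[0,0,0,0]]]}}

```text
time: 7.8
tool_pos: [0.5182, 0.2747, 0.139]
tool_rot: [-3.14, 0.001, 1.448]
contact_force: [-0.1, 0.3, -0.7]
opening: 0.0209
```

```bash
python3 - <<'E'
from h import *
w=cam('wrist')
cv2.imwrite('pics/w7.png',cv2.resize(cv2.convertScaleAbs(w['frame'][100:280,240:400,::-1],alpha=1.3),None,fx=3.3,fy=3.3,interpolation=cv2.INTER_CUBIC))
s=cam('scene');cv2.imwrite('pics/s7.png',cv2.resize(s['frame'][50:200,310:470,::-1],None,fx=4,fy=4,interpolation=cv2.INTER_CUBIC))
t=cam('top');cv2.imwrite('pics/t7.png',cv2.resize(t['frame'][170:270,150:280,::-1],None,fx=5,fy=5,interpolation=cv2.INTER_CUBIC))
E
python3 d.py .5175 .276 .15
```

```text
t 7.95 p [0.5192 0.2757 0.1408] yaw [ 1.7991e+02 -5.0000e-02  8.3010e+01] F [-0.7  1.  -0.7] T [-0.15  0.04  0.02] open 0.0207
to [0.5175 0.276  0.15  ] tool shift [ 0.0001 -0.0017 -0.0092]
```

View pics/w7.png

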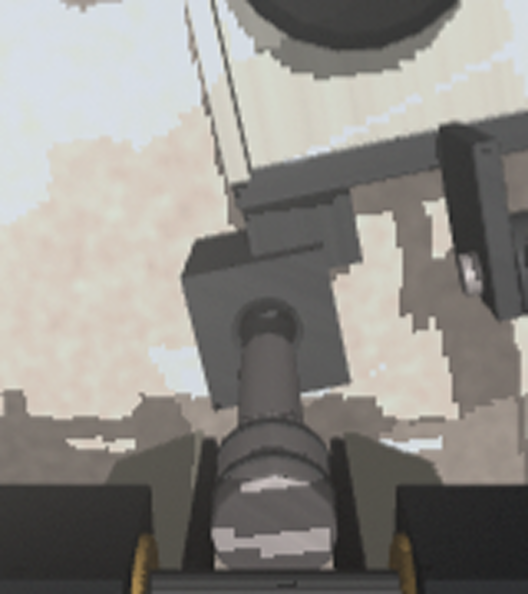

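View pics/s7.png

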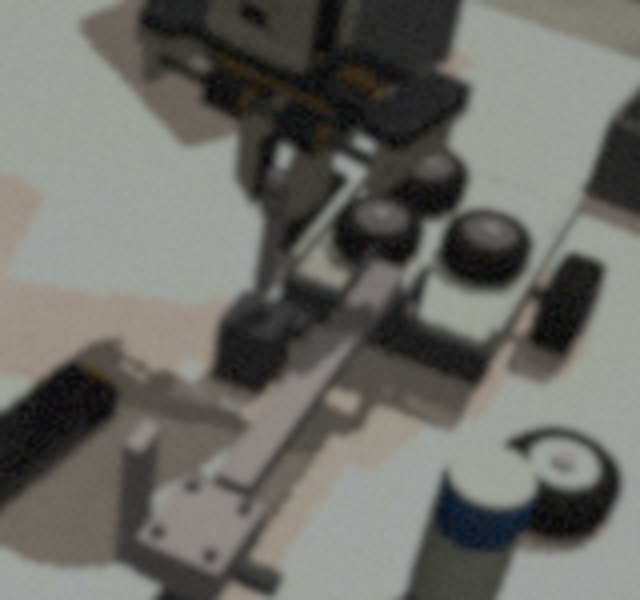

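View pics/t7.png

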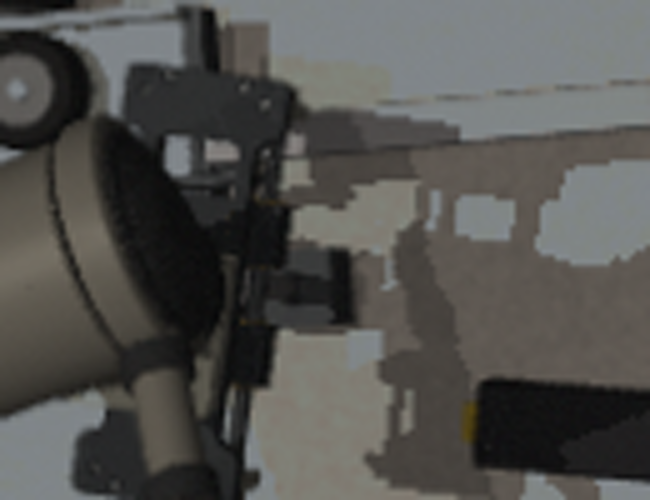

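```bash
python3 - <<'E'
from h import *
w=cam('wrist')
p=robot.observe()['tool_pos']
cv2.imwrite('pics/w8.png',cv2.resize(cv2.convertScaleAbs(w['frame'][170:240,290:350,::-1],alpha=2),None,fx=9,fy=8,interpolation=cv2.INTER_CUBIC))
print(p, 'tcp-foot',proj(w,[p[0],p[1],p[2]-.069]),'bore',proj(w,[.5175,.276,.05]),onz(w,(320.9,197.9),.05))
E
```

```text
[0.51910774 0.27584142 0.14086142] tcp-foot [322.16639325 209.98405984] bore [320.40922296 202.04400959] [0.51845003 0.27992677 0.05      ]
```

View pics/w8.png

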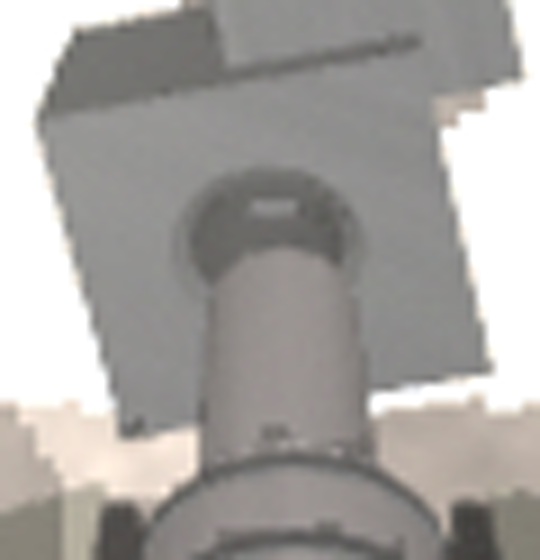

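```bash
python3 - <<'E'
from h import *
w=cam('wrist')
p=robot.observe()['tool_pos'];print(p)
b=onz(w,(319.6,200.6),.05)
for z in(.070,.072):
  f=onz(w,(321.2,207.4),z); print(b,f,b-f)
# tilt check: shank axis: head top center
E
python3 d.py
```

```text
[0.51901254 0.27594618 0.14076827]
[0.51689984 0.27765194 0.05      ] [0.51845797 0.27777586 0.07      ] [-0.00155814 -0.00012392 -0.02      ]
[0.51689984 0.27765194 0.05      ] [0.5185495  0.27846596 0.072     ] [-0.00164966 -0.00081403 -0.022     ]
t 8.05 p [0.519  0.2759 0.1408] yaw [ 1.7991e+02 -5.0000e-02  8.3040e+01] F [ 0.4 -0.8 -1.6] T [-0.08  0.09  0.02] open 0.0211
```

>>> {"fn": "step_arm", "kwargs": {"moves": [[[-0.0005,-0.0015,0.005,0],[0,0,0.006,0],[0,0,0.004,0],[0,0,0,0],[0,0,0,0]]]}}

```text
time: 8.47
tool_pos: [0.5166, 0.2758, 0.1242]
tool_rot: [-3.141, 0.0, 1.45]
contact_force: [0.5, -0.3, -1.4]
opening: 0.0212
```

```bash
python3 - <<'E'
from h import *
w=cam('wrist')
cv2.imwrite('pics/w9.png',cv2.resize(cv2.convertScaleAbs(w['frame'][170:240,290:350,::-1],alpha=2),None,fx=9,fy=8,interpolation=cv2.INTER_CUBIC))
E
python3 d.py
```

```text
t 8.52 p [0.5169 0.2759 0.1245] yaw [-179.99    0.     83.07] F [ 0.6 -0.3 -1. ] T [-0.06  0.05  0.01] open 0.0213
```

View pics/w9.png

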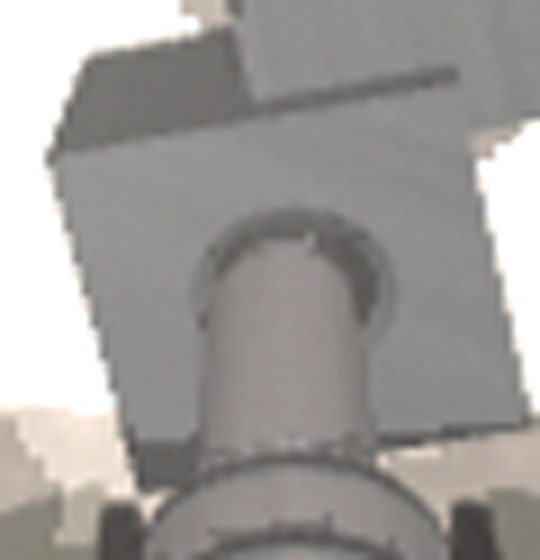

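>>> {"fn": "step_arm", "kwargs": {"moves": [[[-0.0005,0.0006,0.002,0],[0,0,0.003,0],[0,0,0.003,0],[0,0,0.002,0],[0,0,0,0]]]}}

```text
time: 8.93
tool_pos: [0.5171, 0.2752, 0.1141]
tool_rot: [-3.141, 0.0, 1.45]
contact_force: [-0.3, -0.1, 0.5]
opening: 0.0212
```

```bash
python3 - <<'E'
from h import *
w=cam('wrist')
cv2.imwrite('pics/w10.png',cv2.resize(cv2.convertScaleAbs(w['frame'][170:240,290:350,::-1],alpha=2),None,fx=9,fy=8,interpolation=cv2.INTER_CUBIC))
E
python3 d.py
```

```text
t 8.98 p [0.5172 0.2753 0.1144] yaw [-1.7996e+02  1.0000e-02  8.3070e+01] F [-0.1 -0.3 -1.6] T [-0.13  0.07 -0.01] open 0.0208
```

View pics/w10.png

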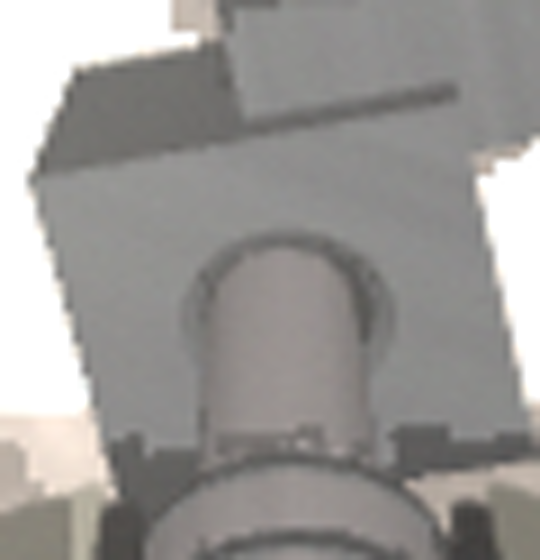

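>>> {"fn": "step_arm", "kwargs": {"moves": [[[0,0,0.003,0],[0,0,0.004,0],[0,0,0.004,0],[0,0,0,0]]]}}

```text
time: 9.32
tool_pos: [0.5169, 0.2751, 0.1026]
tool_rot: [-3.14, 0.001, 1.45]
contact_force: [-0.9, 0.1, -0.6]
opening: 0.0211
```

>>> {"fn": "step_arm", "kwargs": {"moves": [[[0,0,0.005,0],[0,0,0.005,0],[0,0,0.005,0],[0,0,0.004,0],[0,0,0.002,0],[0,0,0,0]]]}}

```text
time: 9.82
tool_pos: [0.5171, 0.2752, 0.082]
tool_rot: [-3.141, 0.0, 1.45]
contact_force: [0.5, -0.8, -2.4]
opening: 0.0207
```

```bash
python3 d.py
```

```text
t 9.82 p [0.5171 0.2752 0.082 ] yaw [-1.7994e+02  3.0000e-02  8.3070e+01] F [ 0.5 -0.8 -2.4] T [-0.1   0.15 -0.03] open 0.0207
```

>>> {"fn": "step_arm", "kwargs": {"moves": [[[0,0,0.001,0],[0,0,0.001,0],[0,0,0.001,0],[0,0,0,0]]]}}

```text
time: 10.15
tool_pos: [0.5174, 0.2753, 0.0797]
tool_rot: [-3.142, -0.0, 1.45]
contact_force: [-0.5, -0.9, -1.5]
opening: 0.0212
```

>>> {"fn": "step_arm", "kwargs": {"moves": [[[0,0,0.0008,0],[0,0,0.0004,0],[0,0,0,0]]]}}

```text
time: 10.4
tool_pos: [0.5177, 0.2755, 0.0793]
tool_rot: [3.141, -0.001, 1.45]
contact_force: [-0.8, -0.5, 4.8]
opening: 0.0213
```

>>> {"fn": "step_arm", "kwargs": {"moves": [[[0,0,0.0005,0],[0,0,0,0]]]}}

```text
time: 10.57
tool_pos: [0.5179, 0.2756, 0.0792]
tool_rot: [3.14, -0.001, 1.45]
contact_force: [-2.5, -0.0, 8.1]
opening: 0.0209
```

>>> {"fn": "step_arm", "kwargs": {"moves": [[[0,0,0,0],[0,0,0,0],[0,0,0,0],[0,0,0,0]]], "hand": 0.45}}

```text
time: 10.9
tool_pos: [0.5173, 0.2752, 0.0778]
tool_rot: [-3.141, 0.0, 1.45]
contact_force: [0.3, -1.1, 0.3]
opening: 0.0399
```

>>> {"fn": "step_arm", "kwargs": {"moves": [[[0,0,-0.015,0],[0,0,-0.025,0],[0,0,-0.035,0],[0,0,-0.035,0],[0,0,-0.02,0],[-0.035,0,0,0],[-0.035,0,0,0],[-0.035,0,0,0]]]}}

```text
time: 11.57
tool_pos: [0.5044, 0.1703, 0.2082]
tool_rot: [3.141, -0.0, 1.451]
contact_force: [0.7, -0.5, -0.9]
opening: 0.0411
```

```bash
python3 - <<'E'
from h import *
w=cam('wrist')
cv2.imwrite('pics/w11.png',cv2.convertScaleAbs(w['frame'][:,:,::-1],alpha=1.3))
E
python3 d.py
```

```text
t 11.62 p [0.5037 0.1646 0.2079] yaw [-179.96    0.22   82.99] F [ 0.3 -3.7  0.6] T [-0.27  0.01  0.01] open 0.0412
```

View pics/w11.png

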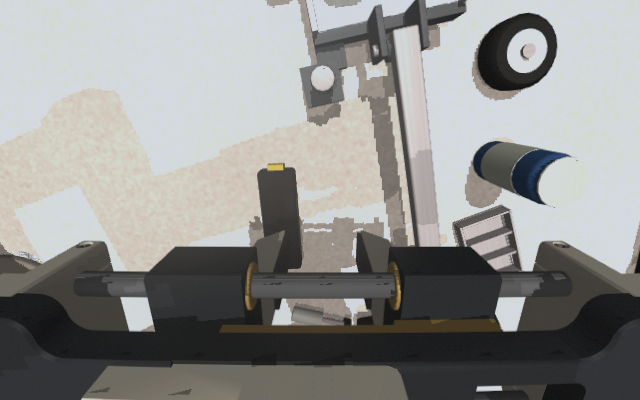

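>>> {"fn": "step_arm", "kwargs": {"moves": [[[0,0,0,-0.105],[0,0,0,-0.106],[0,0,0,0],[0,0,0,0]]]}}

```text
time: 11.95
tool_pos: [0.5047, 0.171, 0.2078]
tool_rot: [-3.141, -0.0, 1.658]
contact_force: [-0.6, 0.9, -0.6]
opening: 0.0416
```

```bash
python3 - <<'E'
from h import *
s=cam('scene');cv2.imwrite('pics/s12.png',cv2.resize(s['frame'][70:220,310:470,::-1],None,fx=4,fy=4,interpolation=cv2.INTER_CUBIC))
t=cam('top');cv2.imwrite('pics/t12.png',cv2.resize(t['frame'][150:260,170:320,::-1],None,fx=5,fy=5,interpolation=cv2.INTER_CUBIC))
E
python3 d.py .5737 .0445 .208
```

```text
t 12.05 p [0.5047 0.1712 0.2079] yaw [-179.99   -0.     95.01] F [ 0.2 -0.1 -0.3] T [-0.01 -0.02  0.01] open 0.0413
to [0.5737 0.0445 0.208 ] tool shift [-0.1323  0.0576 -0.0002]
```

View pics/s12.png

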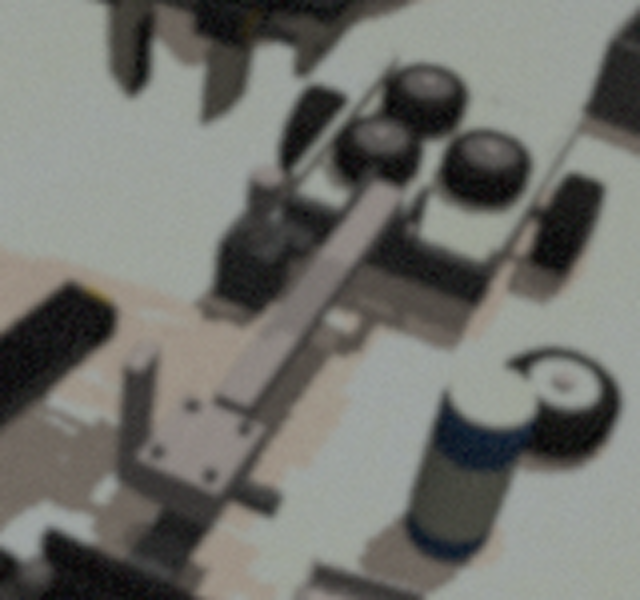

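View pics/t12.png

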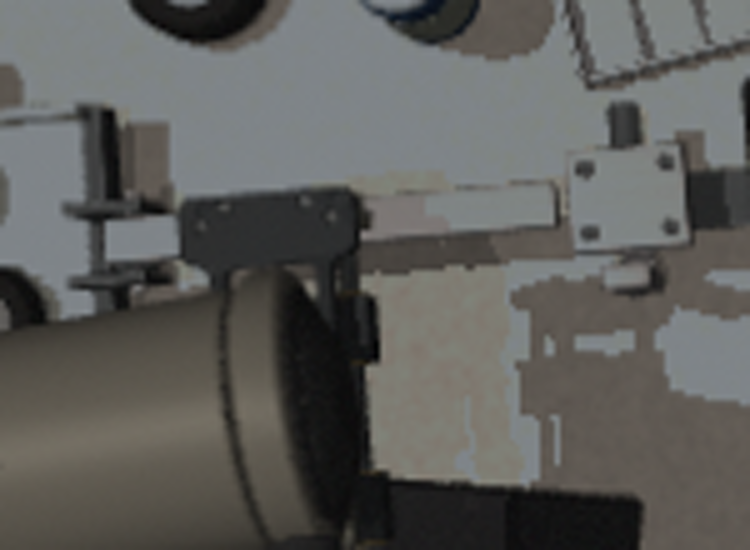

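```bash
python3 - <<'E'
from h import *
s=cam('scene');px=np.array([(267.5)/4-.5+310,(178.5)/4-.5+70]);print('pin top px',px)
for z in(.10,.105,.11): print(z,proj(s,[.517,.276,z]))
E
```

```text
pin top px [376.375 114.125]
0.1 [376.84874064 113.37614329]
0.105 [377.09014359 111.80690588]
0.11 [377.33340571 110.22508111]
```

>>> {"fn": "step_arm", "kwargs": {"moves": [[[-0.026,0.011,0,0],[-0.03,0.013,0,0],[-0.03,0.013,0,0],[-0.026,0.012,0,0],[-0.02,0.0085,0,0],[0,0,0,0],[0,0,0,0]]]}}

```text
time: 12.68
tool_pos: [0.5741, 0.0441, 0.2075]
tool_rot: [-3.141, -0.0, 1.658]
contact_force: [-0.1, 0.7, -0.2]
opening: 0.0415
```

```bash
python3 - <<'E'
from h import *
w=cam('wrist')
cv2.imwrite('pics/w13.png',cv2.convertScaleAbs(w['frame'][:,:,::-1],alpha=1.3))
s=cam('scene');cv2.imwrite('pics/s13.png',cv2.resize(s['frame'][80:230,290:450,::-1],None,fx=4,fy=4,interpolation=cv2.INTER_CUBIC))
E
python3 d.py .5737 .0445 .118
```

```text
t 12.78 p [0.5735 0.0455 0.2078] yaw [-1.7997e+02 -3.0000e-02  9.5140e+01] F [-0.6  0.1 -0.4] T [-0.09  0.08  0.04] open 0.0416
to [0.5737 0.0445 0.118 ] tool shift [-0.0011  0.0002  0.0898]
```

View pics/w13.png

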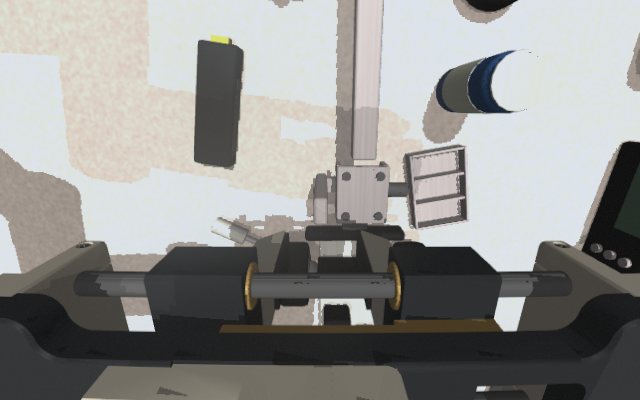

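View pics/s13.png

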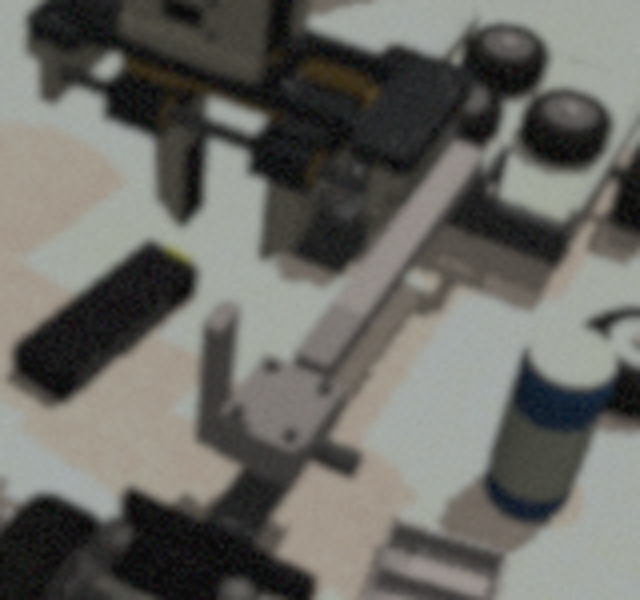

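The pin's top sits at z≈0.098–0.100, so it is fully home. In the wrist view the tab is at (320,190), lined up with the jaw centre. Next I'll descend over it.

>>> {"fn": "step_arm", "kwargs": {"moves": [[[0,0,0.015,0],[0,0,0.015,0],[0,0,0.01,0],[0,0,0,0],[0,0,0,0]]]}}

```text
time: 13.2
tool_pos: [0.5735, 0.0456, 0.1679]
tool_rot: [-3.141, -0.0, 1.662]
contact_force: [0.1, -0.3, 0.3]
opening: 0.041
```

```bash
python3 - <<'E'
from h import *
w=cam('wrist')
cv2.imwrite('pics/w14.png',cv2.resize(cv2.convertScaleAbs(w['frame'][150:300,220:420,::-1],alpha=1.3),None,fx=3.5,fy=3.5))
print('tab top',proj(w,[.5737,.0445,.15]))
E
python3 d.py .5737 .0445 .118
```

```text
tab top [322.22893347 236.9388805 ]
t 13.25 p [0.574  0.0454 0.1686] yaw [179.97  -0.    95.19] F [-0.3 -0.2 -0.6] T [-0.07  0.03 -0.05] open 0.0411
to [0.5737 0.0445 0.118 ] tool shift [-0.0008 -0.0004  0.0506]
```

View pics/w14.png

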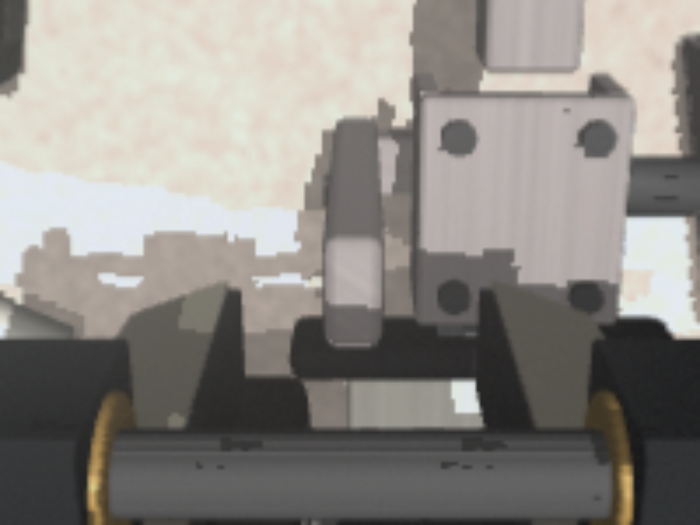

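>>> {"fn": "step_arm", "kwargs": {"moves": [[[0.002,-0.001,0.015,0],[0,0,0.015,0],[0,0,0.012,0],[0,0,0.008,0],[0,0,0,0],[0,0,0,0]]]}}

```text
time: 13.75
tool_pos: [0.5731, 0.0467, 0.1186]
tool_rot: [3.141, 0.0, 1.661]
contact_force: [0.8, -0.1, 0.4]
opening: 0.0414
```

```bash
python3 - <<'E'
from h import *
w=cam('wrist')
cv2.imwrite('pics/w15.png',cv2.resize(cv2.convertScaleAbs(w['frame'][150:300,220:420,::-1],alpha=1.3),None,fx=3.5,fy=3.5))
E
python3 d.py
```

```text
t 13.8 p [0.5734 0.0467 0.119 ] yaw [1.7991e+02 1.0000e-02 9.5160e+01] F [-0.6  0.3 -0.6] T [-0.08  0.04  0.02] open 0.041
```

View pics/w15.png

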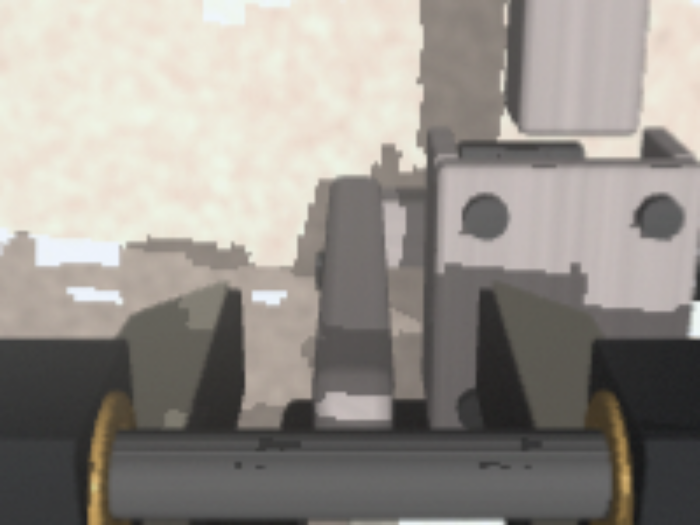

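>>> {"fn": "step_arm", "kwargs": {"moves": [[[0,0,0,0],[0,0,0,0],[0,0,0,0],[0,0,0,0],[0,0,0,0],[0,0,0,0],[0,0,0,0]]], "hand": 0, "force": 45}}

```text
time: 14.38
tool_pos: [0.5722, 0.0466, 0.1183]
tool_rot: [-3.141, -0.0, 1.661]
contact_force: [-4.7, -0.2, 4.9]
opening: 0.0114
```

```bash
python3 d.py
```

```text
t 14.38 p [0.5722 0.0466 0.1183] yaw [-179.94   -0.     95.15] F [-4.7 -0.2  4.9] T [-0.11  0.72 -0.05] open 0.0114
```

>>> {"fn": "step_arm", "kwargs": {"moves": [[[0,-0.003,0,0],[0,-0.003,0,0],[0,-0.003,0,0],[0,-0.003,0,0],[0,-0.003,0,0],[0,0,0,0],[0,0,0,0]]]}}

```text
time: 14.97
tool_pos: [0.5598, 0.0455, 0.1183]
tool_rot: [3.136, -0.0, 1.661]
contact_force: [9.6, 1.6, -3.7]
opening: 0.012
```

```bash
python3 - <<'E'
from h import *
w=cam('wrist')
cv2.imwrite('pics/w16.png',cv2.resize(cv2.convertScaleAbs(w['frame'][150:300,220:420,::-1],alpha=1.3),None,fx=3.5,fy=3.5))
E
python3 d.py
```

```text
t 15.02 p [0.5598 0.0455 0.1182] yaw [179.7    0.    95.14] F [ 9.2  1.3 -3.8] T [ 0.11 -1.06 -0.03] open 0.0118
```

View pics/w16.png

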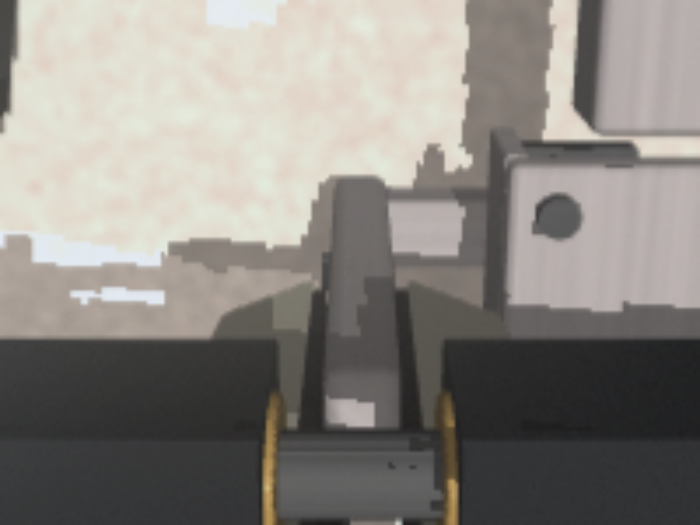

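The latch is pulled about 12.4 mm. The 9.4 N reaction matches the spring, and the gap is visible at x 390–490. Next I'll lift a little along the arc and check the force.

>>> {"fn": "step_arm", "kwargs": {"moves": [[[0.0014,0,-0.006,0],[0.0015,0,-0.0064,0],[0,0,0,0]]]}}

```text
time: 15.27
tool_pos: [0.56, 0.0481, 0.1312]
tool_rot: [3.136, 0.001, 1.661]
contact_force: [8.8, 0.2, -6.8]
opening: 0.0121
```

```bash
python3 d.py
```

```text
t 15.27 p [0.56   0.0481 0.1312] yaw [1.7965e+02 6.0000e-02 9.5170e+01] F [ 8.8  0.2 -6.8] T [-0.61 -1.01 -0.03] open 0.0121
```

>>> {"fn": "step_arm", "kwargs": {"moves": [[[0.0017,0,-0.0062,0],[0.0018,0,-0.0061,0],[0.002,0,-0.0061,0],[0.0021,0,-0.006,0],[0.0023,0,-0.006,0],[0.0024,0,-0.0059,0],[0,0,0,0]]]}}

```text
time: 15.85
tool_pos: [0.5589, 0.0599, 0.1677]
tool_rot: [3.135, 0.002, 1.661]
contact_force: [9.5, -1.8, -5.0]
opening: 0.0116
```

```bash
python3 d.py
```

```text
t 15.85 p [0.5589 0.0599 0.1677] yaw [1.7964e+02 1.2000e-01 9.5170e+01] F [ 9.5 -1.8 -5. ] T [-1.01 -1.01 -0.02] open 0.0116
```

>>> {"fn": "step_arm", "kwargs": {"moves": [[[0.0026,0,-0.0058,0],[0.0027,0,-0.0058,0],[0.0029,0,-0.0057,0],[0.003,0,-0.0056,0],[0.0032,0,-0.0055,0],[0.0033,0,-0.0055,0],[0,0,0,0]]]}}

```text
time: 16.43
tool_pos: [0.5573, 0.0772, 0.2017]
tool_rot: [3.135, 0.003, 1.661]
contact_force: [9.4, -3.6, -2.9]
opening: 0.0119
```

```bash
python3 d.py
```

```text
t 16.43 p [0.5573 0.0772 0.2017] yaw [1.7964e+02 1.6000e-01 9.5160e+01] F [ 9.4 -3.6 -2.9] T [-1.32 -1.1  -0.06] open 0.0119
```

Risen 83.5 mm at the tab (θ≈0.355). I'll go slightly further for margin, then settle.

>>> {"fn": "step_arm", "kwargs": {"moves": [[[0.0034,0,-0.0054,0],[0.0028,0,-0.0043,0],[0,0,0,0],[0,0,0,0],[0,0,0,0],[0,0,0,0],[0,0,0,0],[0,0,0,0]]]}}

```text
time: 17.1
tool_pos: [0.5565, 0.0828, 0.2104]
tool_rot: [3.136, 0.003, 1.66]
contact_force: [9.1, -3.6, -2.3]
opening: 0.0117
```

```bash
python3 - <<'E'
from h import *
w=cam('wrist')
cv2.imwrite('pics/w17.png',cv2.convertScaleAbs(w['frame'][:,:,::-1],alpha=1.3))
s=cam('scene');cv2.imwrite('pics/s17.png',cv2.resize(s['frame'][60:320,140:500,::-1],None,fx=2.2,fy=2.2,interpolation=cv2.INTER_CUBIC))
E
python3 d.py
```

```text
t 17.2 p [0.5565 0.0828 0.2104] yaw [1.7971e+02 1.6000e-01 9.5130e+01] F [ 9.  -4.7 -3.2] T [-1.17 -1.27 -0.02] open 0.0121
```

View pics/w17.png

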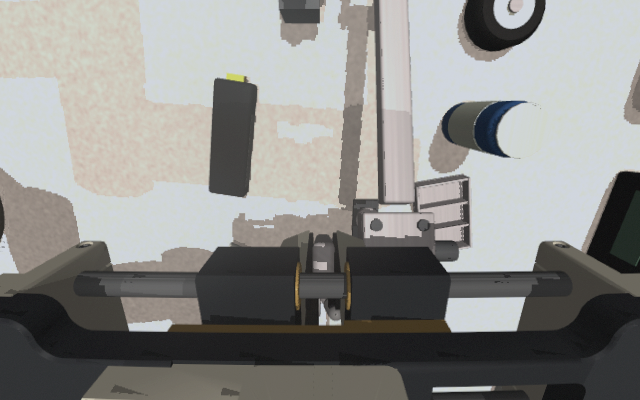

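View pics/s17.png

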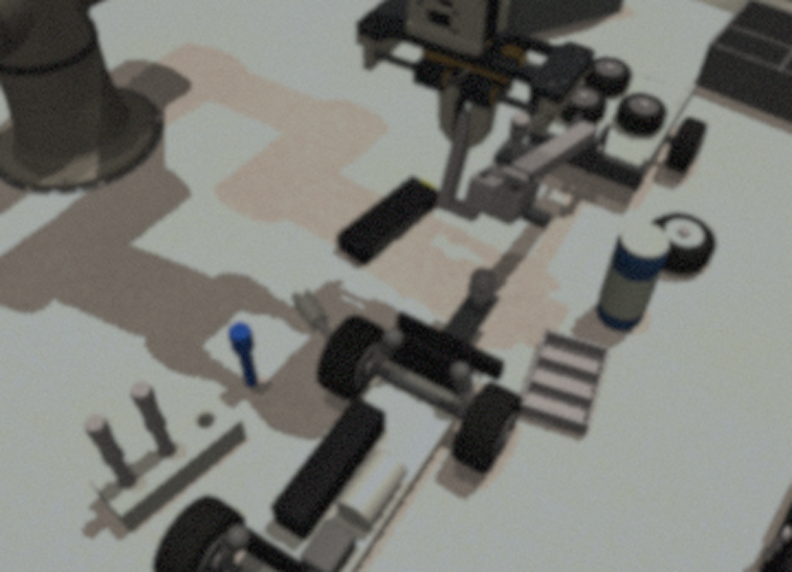

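```bash
python3 - <<'E'
from h import *
w=cam('wrist');s=cam('scene')
cv2.imwrite('pics/s18.png',cv2.resize(s['frame'][110:180,320:420,::-1],None,fx=7,fy=7,interpolation=cv2.INTER_CUBIC))
a=np.radians(5.1);X=np.array([np.cos(a),np.sin(a),0]);Y=np.array([-np.sin(a),np.cos(a),0]);Z=np.array([0,0,1.])
cp=np.array([.6124,.0475,0]); H=cp+.25*Y+.085*Z
for th in(.3,.34,.385,.4):
  P=lambda l,u,x:H+x*X-Y*(l*np.cos(th)-u*np.sin(th))+Z*(l*np.sin(th)+u*np.cos(th))
  print(th,'wrist holes',proj(w,P(.234,.02,-.016)).round(1),proj(w,P(.234,.02,.016)).round(1),'scene coupler',((proj(s,P(.25,.02,0))-[320,110])*7).round(),'front-top edge corners',((proj(s,P(.279,.02,-.025))-[320,110])*7).round(),((proj(s,P(.279,.02,.025))-[320,110])*7).round())
E
```

```text
0.3 wrist holes [370.3 233.7] [412.5 233.5] scene coupler [333. 287.] front-top edge corners [213. 289.] [371. 355.]
0.34 wrist holes [372.6 234.1] [416.6 233.9] scene coupler [342. 255.] front-top edge corners [223. 253.] [382. 319.]
0.385 wrist holes [375.3 233.8] [421.7 233.6] scene coupler [354. 219.] front-top edge corners [235. 212.] [396. 277.]
0.4 wrist holes [376.3 233.6] [423.6 233.3] scene coupler [358. 207.] front-top edge corners [239. 198.] [401. 263.]
```

View pics/s18.png

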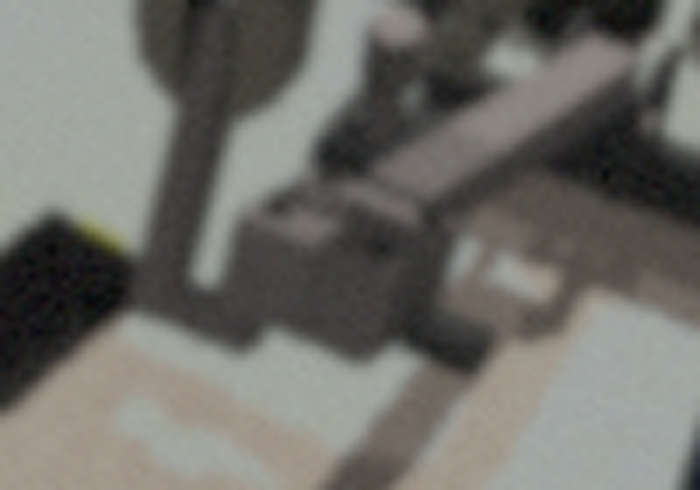

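In the scene crop the coupler's front corners are at about (237,212) and (390,262). That gives a rise of about 0.385 rad, or about 92 mm at the coupler. The pin stands in its block at (395,30), and the arm is holding still.

```bash
python3 d.py; python3 -c "
from cell import robot
print(abs(robot.observe()['qvel']).max()); print(robot.hand_in())"
```

```text
t 17.3 p [0.5565 0.0828 0.2105] yaw [1.7971e+02 1.7000e-01 9.5130e+01] F [ 8.3 -3.8 -3.7] T [-1.19 -1.25 -0.03] open 0.0116
0.0015962001041281105
the job is handed in; nothing more can be done
None
```

The job was done in the order asked and handed in at about 17.3 s, with the arm still holding the tongue raised.

- **Pin:** I took it from the rack, lowered it into the parking block's bore and let go of it. It bottomed at about the expected height (5–8 N of contact). Afterwards its top measured about 0.098–0.100 m, against 0.100 m for fully home.
- **Latch:** I pulled the tab about 12.4 mm, past the 8 mm it needs to clear the ball. The reaction of about 9.4 N matched the spring.
- **Tongue:** I lifted it only after the latch was open. The tool force changed by about 3 N as it came up, so it did not bind. The last scene picture gives a rise of about 0.385 rad, which is about 92 mm at the coupler.
- **At hand-in:** The arm was still, with the tab gripped at 45 N.
- **Other things on the bench:** The nut drivers, battery, shock absorber, tyre, tray, spray can and blue pin look unmoved in the last pictures; I judged this by eye.

No check failed. The top, scene and wrist cameras disagreed by 2–4 mm on several points (bore, coupler and tab). I settled those with close-up wrist views and the contact forces.

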